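# Turn the nested parts bin so that it stacks on the ledges

### The arm

A 6-joint arm with a two-finger parallel gripper is mounted at the origin on a cart in front of the work surface, level with it; the furniture and walls round the work are solid. World frame = base frame: x ahead of the robot, y to its left, z up, the work surface at z = 0. Lengths are in m, angles in degrees, forces in N, time in s.
With the tool pointing down it reaches from about 0.375 to 0.9 m from the base axis. Payload 3.1 kg.
Tool frame: the origin (TCP) lies midway between the tips of the shut fingers; the grasp point (between the pads) lies 19 mm behind it; z points along the fingers, y is the direction in which the jaws open and shut (so a half turn about z gives the same grasp; the last joint's range is limited). The gripper opens to 87 mm and grips with 3 to 60 N. Pads are 19 mm wide; open, the fingers measure 117 mm over their backs; the gripper's body (75 mm by 190 mm) begins 51 mm behind the grasp point.
Start: joints at [66.377, 30.224, 82.088, -0, 67.689, -10.227], TCP at [0.145, 0.608, 0.223] pointing down, gripper open.
Joint ranges: [-176.69, 176.69], [-43.24, 126.21], [12.49, 139.97], [-82, 262], [0, 151.66], [-163.58, 163.58]. Speed limits (degrees/s): [159.86, 159.86, 180, 180, 180, 180].

### API

Orientations are given as a 3x3 rotation matrix whose columns are the frame's x, y, z axes.
In Python, from bench import r gives the robot as it stands.
- The arm moves only by the tool jog_arm, never from a script. Its arguments are lists of equal length, an entry for each row: "xyz": the shift along the world's x, y, z in mm, a list of three; "rotation": the turn, a rotation vector about the world's x, y, z in degrees, a list of three; "fingers": the gripper's target within -1 to 1 (shut at 1, half-way at 0, fully open at -1). In form: {"xyz": [[x, y, z], ...], "rotation": [[ax, ay, az], ...], "fingers": [fingers, ...]}. A call has 1 to 12 rows; each row is the pose to reach, as a shift and turn from the pose measured when the call began; what a row does not reach only later rows make up. A row lasts 1/12 s, in which the tool goes at most 41.7 mm and 7.16 degrees, less where a joint would pass 70% of its speed; a pose out of reach is approached as far as the arm can. A call with a gripper value outside its range is refused whole. The fingers move at their own pace and stop on an object; "newtons" is the grip in N (left out, the last holds). Time passes only in rows, so rows that repeat a pose let the fingers close. It gives the time, the measured TCP pose, the force and the opening at its end, in the units of the state.
- r.observe(): the state, without advancing time (a new reading comes with each control period).
- r.capture(name): name is "side" or "top" or "wrist"; returns a dict with "pixels" (400x640x3 uint8, blue, green, red), "fx", "fy", "cx", "cy" (pixels), "D" ([k1, k2, p1, p2, k3] as OpenCV has them; the pictures are not rectified), "R" (3x3) and "t" (3): a world point X has camera coordinates R X + t; the wrist camera has in their place "mount" (4x4, takes a point from camera to tool coordinates, whose origin is the TCP and whose axes are the flange's). Camera axes: x right, y down, z forward; pixel columns grow to the right and rows downward; lengths in m; the calibration is good to about 2 mm. A picture is of the moment at which its call begins: read the wrist's pose just before it. There is no depth.
- r.hand_in(): hands the job in, once; it reports no verdict.
The state is a dict: "time_s": time; "q": joint angles; "joint_vel": joint speeds; "effort": joint torques, N m; "position": TCP position; "orientation": TCP orientation; "contact_force": force on the tool from outside, world axes, zero at the start; "torque": the same for the moment, N m; "grip_width": finger opening in m.
Only numpy, scipy, OpenCV 4.12 (cv2) and the standard library are available. Lean on these libraries where they do the work, as an engineer would, in place of code of your own. Each camera call takes 0.05 s, during which the arm holds its last target. There are 200 camera calls.

### The job

The upper yellow bin was put back the wrong way round, so it has sunk down into the lower yellow bin right over the ferrules. Lift it out by its black post, turn it half a turn and lower it onto the lower yellow bin again, so that its four feet stand on the rim ledges and the two white ends lie at opposite ends, as on the blue pair. Set it down, do not drop it, and leave the lower yellow bin and the blue pair where they stand.

Things in the scene. Friction and masses are not known exactly. Their poses are not given: they have to be found in the camera images.
- yellow_post (a point): Grip point of the upper yellow bin, yellow_upper (0.2-0.45 kg; body 156 x 74 x 45 mm, open top): on the axis of its black square post, 26 x 26 mm, faces along the bin's x and y; 16 mm below the post's top, 29 above the bin's rim, 74 above its underside. x points along the bin to its white end, z up. Nested, it lies 90 mm above yellow_lower; on the ledges 120. Lift straight up 45 mm to clear.
- yellow_end (a point): Middle of the white rim strip at the +x end of the upper yellow bin, 76 mm from the post's axis. The bin's feet: two on each long side, at x = +60 and -22 mm from the post, 14 mm long, 114 mm across over the feet, their undersides 14 mm above the bin's underside.
- yellow_lower: Lower yellow bin (loose, 1.5 kg), 180 x 120 x 60 mm, mouth 172 x 92; origin at the centre of its underside, x along it to its white end, z up. The tops of its long walls, 14 mm wide, are the ledges, cut by slots 24 mm long, 30 deep, at x = +60 and -22 mm. With white ends together the feet drop into the slots; with them opposed they stand on the ledges (play: 8 mm in x, 9 in y each way).
- blue_upper: Upper blue bin of the same shape, loose, already stacked the right way on a lower blue bin; origin at the centre of its underside. To be left alone. Which pair stands left and which right varies.

How it is judged:
By the outcome, as a careful person would: the job done as asked, in the order asked, and still so for the second after the job is handed in, with the robot touching nothing.
It also fails if it takes over 38 s, if anything falls off the work surface, if the arm or the gripper's body presses on something with over 40 N, if the wrist force passes 120 N, or if a joint passes its speed limit or range.

## Working session

There is one attempt and no reset: what is moved stays moved. The work goes in short steps, Python scripts to look and compute and a tool call to move; the robot and the scene stay as the last step left them, time stands still between calls to the robot, and variables do not carry over. Pictures are saved under pics/ and viewed, about 8 in all and at most 12, crops included, and the job is handed in when it is done.

Besides the shell and the picture viewer there is one more tool, called after "Request:" as a command line: name --argument value ..., lists and objects as JSON in quotes. jog_arm: Moves the arm, as the interface text tells. Its arguments: {"type":"object","properties":{"xyz":{"type":"array"},"rotation":{"type":"array"},"fingers":{"type":"array"},"newtons":{"type":"number"}},"required":["xyz","rotation","fingers"]}

```bash
mkdir -p pics
cat > h.py <<'E'
import numpy as np, cv2, json
from bench import r
def cap(n,f):
    s=r.observe(); c=r.capture(n); cv2.imwrite('pics/'+f,c['pixels'])
    if n=='wrist':
        M=np.array(c['mount']); Rt=np.array(s['orientation']); p=np.array(s['position'])
        Rc=Rt@M[:3,:3]; tc=Rt@M[:3,3]+p
        c['R']=Rc.T; c['t']=-Rc.T@tc
    d={k:np.array(c[k]).tolist() for k in('fx','fy','cx','cy','D','R','t')}
    json.dump(d,open('pics/'+f[:-4]+'.json','w')); return s
def L(f):
    d=json.load(open('pics/'+f+'.json')); K=np.array([[d['fx'],0,d['cx']],[0,d['fy'],d['cy']],[0,0,1]])
    return K,np.array(d['D']),np.array(d['R']),np.array(d['t'])
def at_z(f,uv,z):
    K,D,R,t=L(f); o=[]
    for (u,v),zz in zip(uv,np.broadcast_to(z,len(uv))):
        x=cv2.undistortPoints(np.array([[[u,v]]],float),K,D)[0,0]
        d=R.T@np.array([x[0],x[1],1]); c=-R.T@t; o.append(c+d*(zz-c[2])/d[2])
    return np.array(o)
def proj(f,X):
    K,D,R,t=L(f); return cv2.projectPoints(np.array(X,float),cv2.Rodrigues(R)[0],t,K,D)[0][:,0]
E
python3 - <<'E'
from h import *
print(cap('top','top0.png')); cap('side','side0.png')
for n in('top0','side0'):
    K,D,R,t=L(n); print(-R.T@t)
E
```

```text
{'time_s': 0.0, 'q': array([ 6.63761134e+01,  3.02787325e+01,  8.21590608e+01, -2.15798461e-04,
        6.76897137e+01, -1.02276997e+01]), 'joint_vel': array([ 0.08523286,  0.05063516,  0.05754376, -0.05691317,  0.04060183,
       -0.00387589]), 'effort': array([ 9.29249436e-04, -4.40049040e+01, -1.76594031e+01,  6.31389976e-02,
        5.81786467e-02, -1.94205504e-04]), 'position': array([0.14446849, 0.607291  , 0.22155931]), 'orientation': array([[-9.72791457e-01,  2.31680796e-01, -8.88600532e-04],
       [ 2.31682169e-01,  9.72789396e-01, -2.04031237e-03],
       [ 3.91719983e-04, -2.19067134e-03, -9.99997524e-01]]), 'contact_force': array([-0.16218967,  0.09930568, -1.1425565 ]), 'torque': array([-0.01800697, -0.05148889, -0.04732204]), 'grip_width': 0.08734689284612342}
[ 0.3258222  -0.01366981  1.29389846]
[0.24571821 0.60804366 0.67350842]
```

View pics/top0.png

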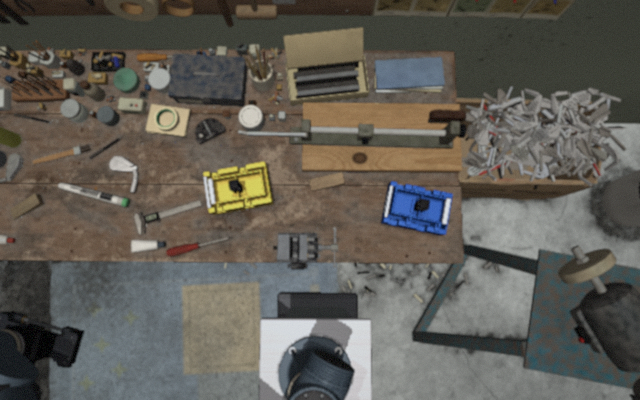

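View pics/side0.png

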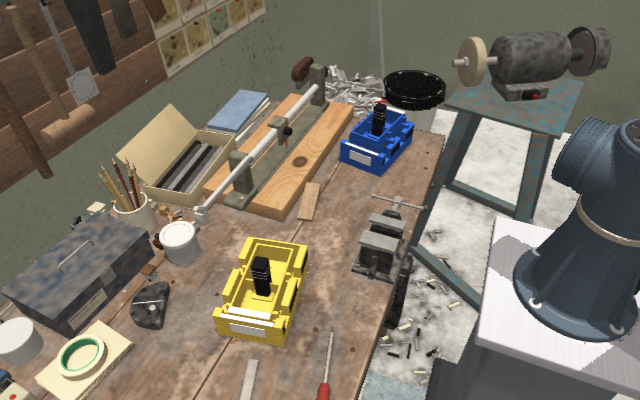

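Top: the yellow pair is at about (237,188) with its white end on the left, and the blue pair at (417,209). Side: the yellow pair is at (262,290), with the post top at (261,262). I'll enlarge both views.

Run:
```python
import cv2,numpy as np
a=cv2.imread('pics/top0.png')[148:228,190:290]; b=cv2.imread('pics/side0.png')[225:353,205:317]
a=cv2.resize(a,None,fx=4,fy=4,interpolation=2); b=cv2.resize(b,None,fx=3.5,fy=3.5,interpolation=2)
o=np.zeros((450,800,3),'u1'); o[:320,:400]=a; o[:448,400:792]=b
cv2.imwrite('pics/crop0.png',o)
```

```text
(no output)
```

View pics/crop0.png

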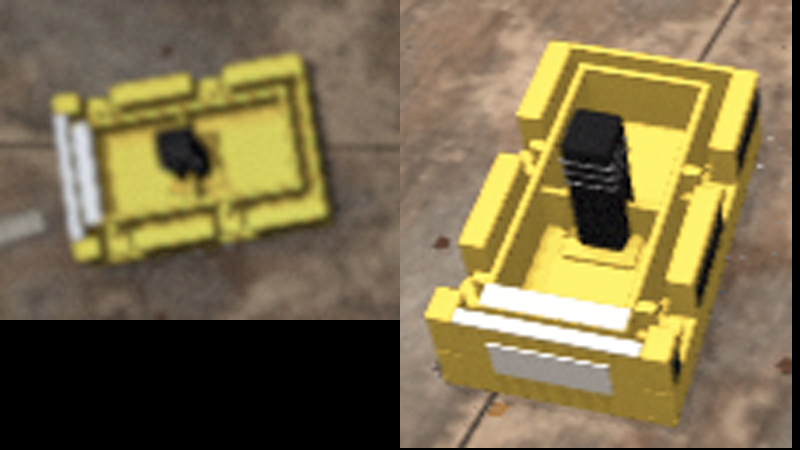

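Run:
```python
from h import *
T=np.array([(55,95),(300,55),(328,222),(78,262)])/4+[190,148]
S=(np.array([(428,297),(552,42),(758,70),(683,345)])-[400,0])/3.5+[205,225]
for n,P in(('top0',T),('side0',S)):
    c=at_z(n,P,.06)[:,:2]; a=c[0]+c[3]-c[1]-c[2]
    print(n,c.round(4).tolist(),'ctr',c.mean(0),'ang',np.degrees(np.arctan2(a[1],a[0])),'len',np.linalg.norm(a)/2,np.linalg.norm(c[0]+c[1]-c[2]-c[3])/2)
print(at_z('side0',[(260.4,262.4)],.106), at_z('top0',[(190+175/4,148+140/4)],.106))
```

```text
top0 [[0.5676, 0.324], [0.5977, 0.1482], [0.4767, 0.1256], [0.4472, 0.3025]] ctr [0.52228175 0.22506002] ang 99.5953322290186 len 0.1788160831417214 0.12273629384998183
side0 [[0.5701, 0.3162], [0.5967, 0.1512], [0.4818, 0.1272], [0.4461, 0.2935]] ctr [0.52369159 0.22206018] ang 100.66259774383902 len 0.16854484224973926 0.12170444943588828
[[0.52240731 0.22875226 0.106     ]] [[0.52739441 0.22703821 0.106     ]]
```

Request:
jog_arm --xyz '[[15,-15,0],[40,-40,0],[65,-65,0],[90,-90,0],[115,-115,0],[140,-140,0],[165,-165,0],[190,-190,0],[215,-215,0],[240,-240,0],[265,-265,0],[285,-285,0]]' --rotation '[[0,0,2],[0,0,4],[0,0,6],[0,0,8],[0,0,10],[0,0,12],[0,0,14],[0,0,16],[0,0,18],[0,0,20],[0,0,22],[0,0,23.4]]' --fingers '[-1,-1,-1,-1,-1,-1,-1,-1,-1,-1,-1,-1]'

```text
time_s: 1.1
position: [0.431, 0.3204, 0.2214]
orientation: [[-0.985, -0.174, -0.0], [-0.174, 0.985, -0.003], [0.001, -0.002, -1.0]]
contact_force: [0.7, -0.4, 1.0]
grip_width: 0.0867
```

Request:
jog_arm --xyz '[[25,-25,0],[50,-50,0],[70,-71,0],[85,-86,0],[92,-93,0],[92,-93,0],[92,-93,0]]' --rotation '[[0,0,0],[0,0,0],[0,0,0],[0,0,0],[0,0,0],[0,0,0],[0,0,0]]' --fingers '[-1,-1,-1,-1,-1,-1,-1]'

```text
time_s: 1.68
position: [0.5222, 0.2275, 0.221]
orientation: [[-0.985, -0.173, -0.002], [-0.173, 0.985, -0.002], [0.002, -0.002, -1.0]]
contact_force: [-0.1, -0.1, -1.2]
grip_width: 0.087
```

Run:
```python
from h import *
s=cap('wrist','w1.png'); print(s['position'],s['q'])
K,D,R,t=L('w1'); print(-R.T@t)
i=cv2.imread('pics/w1.png'); cv2.imwrite('pics/w1b.png',cv2.resize(i,(800,500),interpolation=2))
```

```text
[0.52218373 0.22752052 0.22096066] [ 12.36092817  26.11314508  90.17148805  -0.11226305  63.84573242
 -87.57464   ]
[0.45209513 0.21462089 0.38359386]
```

View pics/w1b.png

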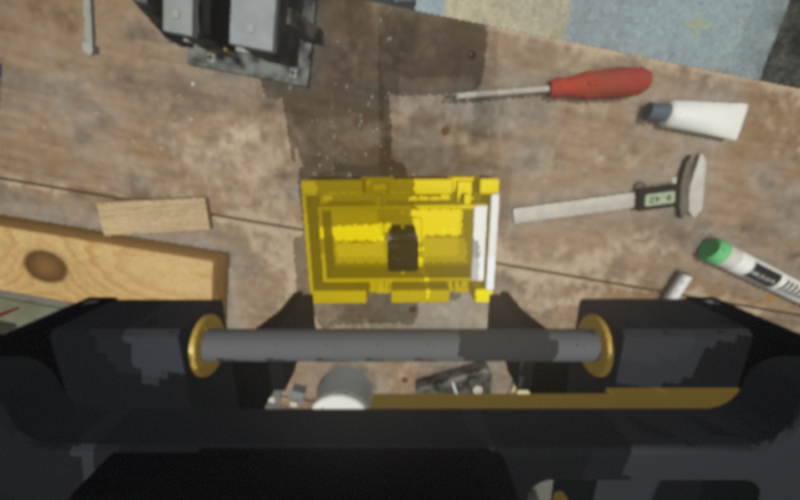

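Wrist view: the bin rim spans about (302,179) to (499,301), and the post is at about (402,248). I'll take one enlarged crop to measure from.

Run:
```python
import cv2
i=cv2.imread('pics/w1.png')[132:252,230:410]; i=cv2.convertScaleAbs(i,alpha=1.6,beta=20)
cv2.imwrite('pics/w1c.png',cv2.resize(i,None,fx=4.4,fy=4.4,interpolation=2))
```

```text
(no output)
```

View pics/w1c.png

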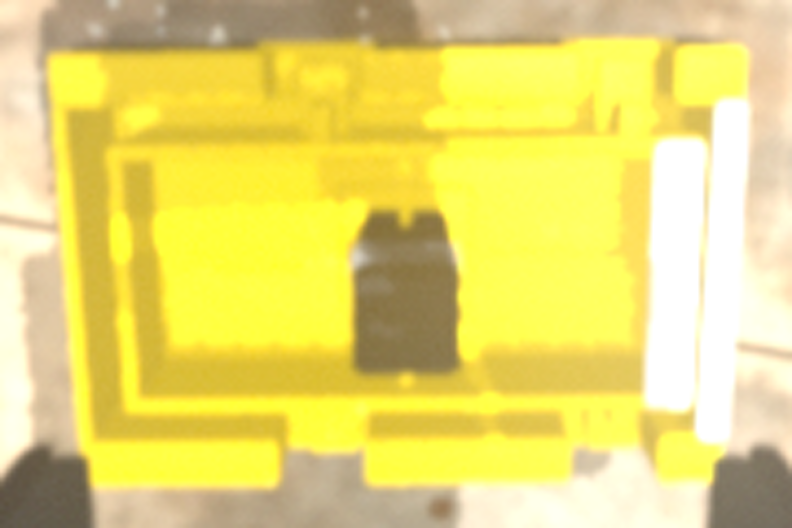

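Run:
```python
from h import *
f=lambda P:np.array(P)/4.4+[230,132]
for z,P in((.106,[(353,263),(460,263),(460,372),(355,372)]),(.06,[(48,50),(748,46),(714,486),(92,488)]),(.061,[(108,147),(706,138),(690,410),(128,412)])):
    c=at_z('w1',f(P),z)[:,:2]; a=c[1]+c[2]-c[0]-c[3]
    print(z,'ctr',c.mean(0),'ang',np.degrees(np.arctan2(a[1],a[0])),np.linalg.norm(a)/2,np.linalg.norm(c[0]+c[1]-c[2]-c[3])/2)
```

```text
0.106 ctr [0.52558821 0.22903691] ang 100.0270330440126 0.024643077516440116 0.026246646577073006
0.06 ctr [0.52710428 0.22770475] ang 100.28232303919286 0.17711450155669017 0.1208239246133707
0.061 ctr [0.52723909 0.22973986] ang 100.56125521142528 0.15530549655719608 0.07385233624913178
```

Request:
jog_arm --xyz '[[3.5,1.5,-15],[3.5,1.5,-40],[3.5,1.5,-65],[3.5,1.5,-90],[3.5,1.5,-110],[3.5,1.5,-126],[3.5,1.5,-138],[3.5,1.5,-145],[3.5,1.5,-148],[3.5,1.5,-148],[3.5,1.5,-148]]' --rotation '[[0,0,0],[0,0,0],[0,0,0],[0,0,0],[0,0,0],[0,0,0],[0,0,0],[0,0,0],[0,0,0],[0,0,0],[0,0,0]]' --fingers '[-1,-1,-1,-1,-1,-1,-1,-1,-1,-1,-1]' --newtons 35

```text
time_s: 2.65
position: [0.5252, 0.2302, 0.0736]
orientation: [[-0.984, -0.176, -0.001], [-0.176, 0.984, -0.002], [0.001, -0.002, -1.0]]
contact_force: [-0.0, -0.4, 0.5]
grip_width: 0.087
```

Request:
jog_arm --xyz '[[0,0,0],[0,0,0],[0,0,0],[0,0,0],[0,0,0],[0,0,0],[0,0,0],[0,0,0],[0,0,0],[0,0,0]]' --rotation '[[0,0,0],[0,0,0],[0,0,0],[0,0,0],[0,0,0],[0,0,0],[0,0,0],[0,0,0],[0,0,0],[0,0,0]]' --fingers '[0,0.2,0.4,0.6,0.8,1,1,1,1,1]' --newtons 35

```text
time_s: 3.48
position: [0.5252, 0.2302, 0.0736]
orientation: [[-0.984, -0.175, -0.001], [-0.175, 0.984, -0.002], [0.001, -0.002, -1.0]]
contact_force: [-0.4, -0.2, 0.4]
grip_width: 0.0285
```

Request:
jog_arm --xyz '[[0,0,0],[0,0,0],[0,0,0],[0,0,0],[0,0,1],[0,0,3],[0,0,6],[0,0,9],[0,0,12],[0,0,14],[0,0,15],[0,0,15]]' --rotation '[[0,0,0],[0,0,0],[0,0,0],[0,0,0],[0,0,0],[0,0,0],[0,0,0],[0,0,0],[0,0,0],[0,0,0],[0,0,0],[0,0,0]]' --fingers '[1,1,1,1,1,1,1,1,1,1,1,1]'

```text
time_s: 4.48
position: [0.5254, 0.2303, 0.089]
orientation: [[-0.984, -0.175, -0.0], [-0.175, 0.984, -0.002], [0.001, -0.002, -1.0]]
contact_force: [-0.4, 0.2, -2.1]
grip_width: 0.026
```

Grip is 26 mm wide and the load is about 2–3 N, so it's lifting freely. I'll continue up.

Request:
jog_arm --xyz '[[0,0,4],[0,0,10],[0,0,18],[0,0,28],[0,0,38],[0,0,48],[0,0,58],[0,0,68],[0,0,76],[0,0,82],[0,0,85],[0,0,85]]' --rotation '[[0,0,0],[0,0,0],[0,0,0],[0,0,0],[0,0,0],[0,0,0],[0,0,0],[0,0,0],[0,0,0],[0,0,0],[0,0,0],[0,0,0]]' --fingers '[1,1,1,1,1,1,1,1,1,1,1,1]'

```text
time_s: 5.48
position: [0.5258, 0.2304, 0.1748]
orientation: [[-0.984, -0.175, 0.001], [-0.175, 0.984, -0.001], [-0.001, -0.002, -1.0]]
contact_force: [0.0, -0.4, -2.1]
grip_width: 0.0258
```

Request:
jog_arm --xyz '[[0,0,0],[0,0,0],[0,0,0],[0,0,0],[0,0,0],[0,0,0],[0,0,0],[0,0,0],[0,0,0],[0,0,0],[0,0,0],[0,0,0]]' --rotation '[[0,0,-2],[0,0,-6],[0,0,-11],[0,0,-17],[0,0,-23],[0,0,-29],[0,0,-35],[0,0,-41],[0,0,-47],[0,0,-53],[0,0,-58],[0,0,-60]]' --fingers '[1,1,1,1,1,1,1,1,1,1,1,1]'

```text
time_s: 6.48
position: [0.5252, 0.2302, 0.174]
orientation: [[-0.641, 0.767, -0.003], [0.767, 0.641, -0.002], [0.0, -0.003, -1.0]]
contact_force: [-0.4, -0.3, -1.8]
grip_width: 0.0259
```

Request:
jog_arm --xyz '[[0,0,0],[0,0,0],[0,0,0],[0,0,0],[0,0,0],[0,0,0],[0,0,0],[0,0,0],[0,0,0],[0,0,0],[0,0,0],[0,0,0]]' --rotation '[[0,0,-2],[0,0,-6],[0,0,-11],[0,0,-17],[0,0,-23],[0,0,-29],[0,0,-35],[0,0,-41],[0,0,-47],[0,0,-53],[0,0,-58],[0,0,-60]]' --fingers '[1,1,1,1,1,1,1,1,1,1,1,1]'

```text
time_s: 7.48
position: [0.5247, 0.2301, 0.1732]
orientation: [[0.347, 0.938, -0.005], [0.938, -0.347, 0.001], [-0.001, -0.005, -1.0]]
contact_force: [0.8, 0.5, -2.3]
grip_width: 0.0258
```

Request:
jog_arm --xyz '[[0,0,0],[0,0,0],[0,0,0],[0,0,0],[0,0,0],[0,0,0],[0,0,0],[0,0,0],[0,0,0],[0,0,0],[0,0,0],[0,0,0]]' --rotation '[[0,0,-2],[0,0,-6],[0,0,-11],[0,0,-17],[0,0,-23],[0,0,-29],[0,0,-35],[0,0,-41],[0,0,-47],[0,0,-53],[0,0,-58],[0,0,-60]]' --fingers '[1,1,1,1,1,1,1,1,1,1,1,1]'

```text
time_s: 8.48
position: [0.5242, 0.2299, 0.1724]
orientation: [[0.986, 0.165, -0.003], [0.165, -0.986, 0.004], [-0.003, -0.005, -1.0]]
contact_force: [-0.5, -0.4, -2.1]
grip_width: 0.026
```

Run:
```python
from h import *
s=cap('top','top1.png'); cap('side','side1.png'); print(s['position'],s['orientation'],s['q'],s['contact_force'],s['grip_width'])
a=cv2.imread('pics/top1.png')[148:228,190:290]; b=cv2.imread('pics/side1.png')[180:353,205:317]
a=cv2.resize(a,None,fx=4,fy=4,interpolation=2); b=cv2.resize(b,None,fx=3.4,fy=3.4,interpolation=2)
o=np.zeros((590,800,3),'u1'); o[:320,:400]=a; o[:b.shape[0],400:400+b.shape[1]]=b
cv2.imwrite('pics/crop1.png',o)
```

```text
[0.52419047 0.22993014 0.17243618] [[ 0.98632929  0.16475256 -0.0033356 ]
 [ 0.1647655  -0.98632438  0.00406865]
 [-0.00261966 -0.00456263 -0.99998616]] [12.35632189 29.83742365 92.59233567  0.31776317 57.70744415 92.70293473] [-0.45351737 -0.44910809 -2.05712163] 0.026026240420105852
```

View pics/crop1.png

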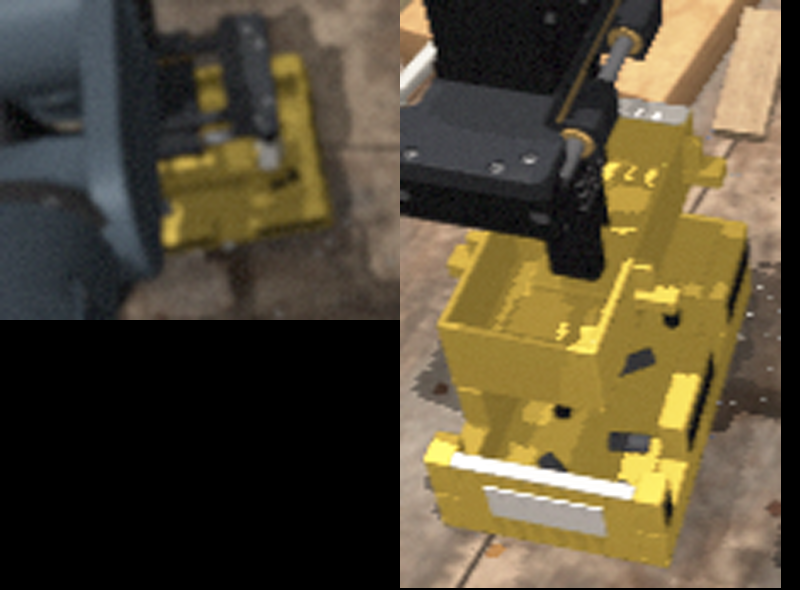

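Request:
jog_arm --xyz '[[0,-2,-3],[0,-2.5,-9],[0,-2.5,-17],[0,-2.5,-26],[0,-2.5,-35],[0,-2.5,-43],[0,-2.5,-50],[0,-2.5,-55],[0,-2.5,-58],[0,-2.5,-60],[0,-2.5,-61],[0,-2.5,-61]]' --rotation '[[-0.2,-0.2,0.7],[-0.2,-0.2,0.7],[-0.2,-0.2,0.7],[-0.2,-0.2,0.7],[-0.2,-0.2,0.7],[-0.2,-0.2,0.7],[-0.2,-0.2,0.7],[-0.2,-0.2,0.7],[-0.2,-0.2,0.7],[-0.2,-0.2,0.7],[-0.2,-0.2,0.7],[-0.2,-0.2,0.7]]' --fingers '[1,1,1,1,1,1,1,1,1,1,1,1]'

```text
time_s: 9.58
position: [0.5244, 0.2275, 0.1116]
orientation: [[0.984, 0.181, 0.001], [0.181, -0.984, 0.001], [0.001, -0.001, -1.0]]
contact_force: [0.8, 0.2, -1.4]
grip_width: 0.0259
```

Run:
```python
from h import *
s=cap('wrist','w2.png'); cap('side','side2.png'); print(s['position'],s['orientation'],s['contact_force'],s['torque'])
a=cv2.imread('pics/w2.png')[130:255,220:420]; b=cv2.imread('pics/side2.png')[210:353,205:317]
a=cv2.resize(cv2.convertScaleAbs(a,alpha=1.5,beta=15),None,fx=2,fy=2,interpolation=2); b=cv2.resize(b,None,fx=3.5,fy=3.5,interpolation=2)
o=np.zeros((510,800,3),'u1'); o[:250,:400]=a; o[:b.shape[0],400:400+b.shape[1]]=b
cv2.imwrite('pics/crop2.png',o)
```

```text
[0.52439248 0.22748618 0.11156786] [[ 9.83560112e-01  1.80580047e-01  5.94328142e-04]
 [ 1.80579671e-01 -9.83560155e-01  6.35800330e-04]
 [ 6.99370333e-04 -5.18024264e-04 -9.99999621e-01]] [ 0.77500498  0.19508214 -1.41913589] [-0.01784277  0.18468745 -0.01551911]
```

View pics/crop2.png

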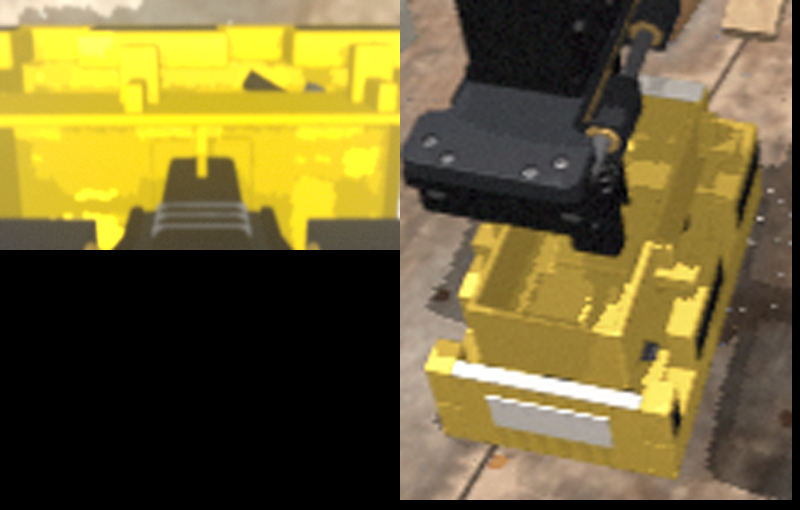

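The upper bin hangs about 8 mm above the ledges, its feet are clear of the slots, and the ends are opposed. I'll lower it gently.

Request:
jog_arm --xyz '[[0,0,-1],[0,0,-2],[0,0,-3],[0,0,-4],[0,0,-5],[0,0,-6],[0,0,-6.5],[0,0,-7],[0,0,-7.5],[0,0,-8],[0,0,-8]]' --rotation '[[0,0,0],[0,0,0],[0,0,0],[0,0,0],[0,0,0],[0,0,0],[0,0,0],[0,0,0],[0,0,0],[0,0,0],[0,0,0]]' --fingers '[1,1,1,1,1,1,1,1,1,1,1]'

```text
time_s: 10.6
position: [0.5245, 0.2275, 0.1038]
orientation: [[0.984, 0.181, 0.001], [0.181, -0.984, 0.001], [0.001, -0.001, -1.0]]
contact_force: [0.1, -0.1, -2.4]
grip_width: 0.0252
```

Request:
jog_arm --xyz '[[0,0,-0.3],[0,0,-0.6],[0,0,-0.9],[0,0,-1.2],[0,0,-1.2]]' --rotation '[[0,0,0],[0,0,0],[0,0,0],[0,0,0],[0,0,0]]' --fingers '[1,1,1,1,1]'

```text
time_s: 11.02
position: [0.5245, 0.2275, 0.1035]
orientation: [[0.984, 0.181, 0.001], [0.181, -0.984, 0.001], [0.002, -0.0, -1.0]]
contact_force: [-2.5, -0.9, 5.0]
grip_width: 0.026
```

Contact came at TCP z = 0.1035, against 0.1036 expected for the ledges. I'll release slowly.

Request:
jog_arm --xyz '[[0,0,0],[0,0,0],[0,0,0],[0,0,0],[0,0,0],[0,0,0],[0,0,0],[0,0,0],[0,0,0]]' --rotation '[[0,0,0],[0,0,0],[0,0,0],[0,0,0],[0,0,0],[0,0,0],[0,0,0],[0,0,0],[0,0,0]]' --fingers '[0.4,0.3,0.2,0.1,0,-0.2,-0.4,-0.6,-0.6]' --newtons 10

```text
time_s: 11.77
position: [0.5246, 0.2275, 0.1035]
orientation: [[0.984, 0.181, 0.001], [0.181, -0.984, 0.001], [0.002, -0.0, -1.0]]
contact_force: [0.4, 0.2, -0.9]
grip_width: 0.0627
```

Request:
jog_arm --xyz '[[0,0,4],[0,0,12],[0,0,24],[0,0,40],[0,0,60],[0,0,80],[0,0,100],[0,0,120],[0,0,130],[0,0,135],[0,0,135]]' --rotation '[[0,0,0],[0,0,0],[0,0,0],[0,0,0],[0,0,0],[0,0,0],[0,0,0],[0,0,0],[0,0,0],[0,0,0],[0,0,0]]' --fingers '[-0.6,-0.6,-0.6,-0.6,-0.6,-0.6,-0.6,-0.6,-0.6,-0.6,-0.6]'

```text
time_s: 12.68
position: [0.5251, 0.2277, 0.2398]
orientation: [[0.984, 0.181, 0.004], [0.181, -0.984, 0.001], [0.004, -0.001, -1.0]]
contact_force: [-0.8, -0.3, -0.4]
grip_width: 0.0693
```

Run:
```python
from h import *
s=cap('wrist','w3.png'); cap('side','side3.png'); print(s['time_s'],s['position'],s['contact_force'],s['grip_width'])
a=cv2.imread('pics/w3.png')[120:255,220:420]; b=cv2.imread('pics/side3.png')[210:353,205:317]
a=cv2.resize(cv2.convertScaleAbs(a,alpha=1.5,beta=15),None,fx=2,fy=2,interpolation=2); b=cv2.resize(b,None,fx=3.5,fy=3.5,interpolation=2)
o=np.zeros((510,800,3),'u1'); o[:270,:400]=a; o[:b.shape[0],400:400+b.shape[1]]=b
cv2.imwrite('pics/crop3.png',o)
```

```text
12.6833 [0.5250917  0.22765808 0.23983144] [-0.8271953  -0.2890787  -0.39222306] 0.06933121164791269
```

View pics/crop3.png

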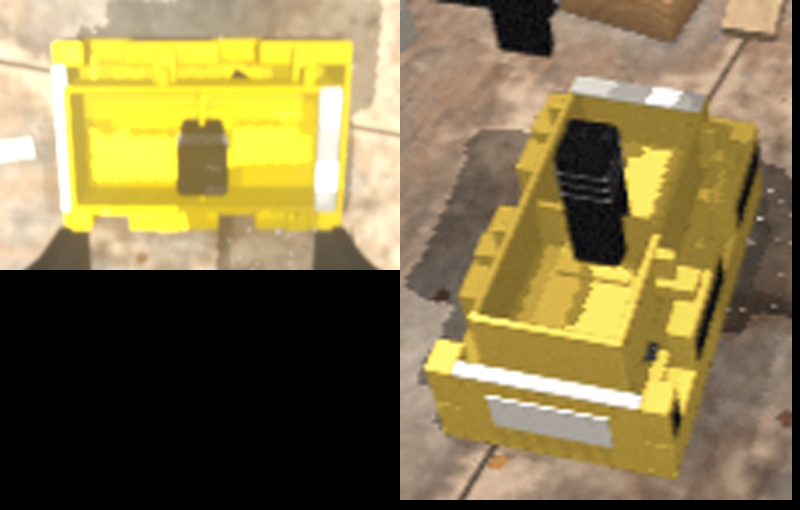

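Run:
```python
from h import *
f=lambda P:np.array(P)/2+[220,120]
for z,P in((.06,[(51,41),(353,39),(339,227),(66,229)]),(.091,[(66,88),(342,87),(336,211),(79,211)]),(.136,[(177,141),(227,141),(227,195),(178,195)])):
    c=at_z('w3',f(P),z)[:,:2]; a=c[1]+c[2]-c[0]-c[3]
    print(z,'ctr',c.mean(0),'ang',np.degrees(np.arctan2(a[1],a[0])),np.linalg.norm(a)/2,np.linalg.norm(c[0]+c[1]-c[2]-c[3])/2)
a=cv2.imread('pics/top0.png').astype(int); cap('top','top3.png'); b=cv2.imread('pics/top3.png').astype(int)
print('blue diff',abs(a-b)[175:240,375:460].mean(), 'bg',abs(a-b)[60:100,380:440].mean())
```

```text
0.06 ctr [0.52768335 0.22655617] ang -79.16866614117531 0.1783888795976878 0.11901138905153925
0.091 ctr [0.52709942 0.22441716] ang -79.47253844753874 0.15149698594865263 0.07209795031558706
0.136 ctr [0.52851694 0.22679547] ang -79.57583177245179 0.024296119343667575 0.027430089804843724
blue diff 11.968205128205128 bg 13.723611111111111
```

```bash
python3 -c "
from bench import r
print(r.hand_in())"
```

```text
the job is handed in; nothing more can be done
None
```

I gripped the upper yellow bin by its post, lifted it about 100 mm and turned it half a turn. I then set it down on the ledges of the lower yellow bin and handed the job in, with about 12.7 s of the 38 s used.

- **Height:** contact came at tool height 0.1035 m against 0.1036 m expected for feet on the ledges, with about 5 N on the wrist.
- **Fit:** afterwards, the post was within about 1 mm of the lower bin's centre. The two bins were aligned to within about 0.5°, and their measured sizes roughly matched the expected heights (the upper rim read up to 4.5 mm short in length).
- **Ends:** the white ends lie at opposite ends, and the bin looks level in the last pictures.
- **Other bins:** the lower yellow bin stayed within measuring error, about 1–2 mm. The blue pair's image differed from the start only by background noise.
- **Disagreement:** the top and side cameras placed the lower yellow bin up to 6 mm away from where the wrist camera did. I steered by a value between them, within the play of the fit. No check failed.

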